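# Sort the sweet-shop stock into its counter trays

### The job

Sort the mixed stock on the sweet-shop counter into its trays: stand the two little glass jars upright in the two-bay tray, one in each bay, lay the two round tins flat in the round dish side by side (not stacked or overlapping), and lay the boxed bar flat inside the low rectangular tray without bays. Set the glass jars down gently, and leave the counter bell and the ribbon spool standing where they are.

Things in the scene. Friction and masses are not known exactly. Their poses are not given: they have to be found in the camera images.
- jar1: A miniature sample jar of sweets, upright: hazy clear body 44 mm across with brownish sweets dimly seen inside, steel lid 39 mm across, 62 mm tall in all (the lid is the top 14 mm), about 0.11 kg. One of two identical jars. Origin at the centre of its underside, z up its axis. Treat it as glass.
- jar2: A miniature sample jar of sweets, upright: hazy clear body 44 mm across with brownish sweets dimly seen inside, steel lid 39 mm across, 62 mm tall in all (the lid is the top 14 mm), about 0.11 kg. One of two identical jars. Origin at the centre of its underside, z up its axis. Treat it as glass.
- tin1: A flat round steel pastille tin, 50 mm across, 22 mm tall, about 0.07 kg, lying flat. One of two identical tins. Origin at the centre of its underside, z up its axis.
- tin2: A flat round steel pastille tin, 50 mm across, 22 mm tall, about 0.07 kg, lying flat. One of two identical tins. Origin at the centre of its underside, z up its axis.
- bar: A boxed nougat bar, a cardboard block with a paper band around its middle, 34 mm (its x) by 92 mm (its y) by 24 mm tall (z), about 0.1 kg, lying flat. Origin at the centre of its underside; its long axis is y and starts within 0.3 rad of world y.
- jar_tray: Fixed dark wooden tray with two bays side by side along y; outside 90 (x) by 165 mm (y), walls 5 mm thick, 30 mm high; dividing wall 5 mm thick, 26 mm high. Each bay is 80 (x) by 75 mm (y) inside, centred 40 mm from the tray's centre along +y or -y. Floor top 5 mm above the origin. Origin: centre of the underside, on the work surface. The three trays stand in a row in any order.
- dish: The round dish for tins: a fixed dark wooden dish, 150 mm across outside, 142 mm inside, rim 18 mm high, flat floor whose top is 5 mm above the origin. Origin at the centre of its underside, on the work surface.
- bar_tray: The low tray for the bar: a fixed dark wooden rectangular tray without bays, outside 100 mm (x) by 165 mm (y), inside 90 by 155 mm, walls 5 mm thick and 14 mm high, top of the floor 5 mm above the origin. Origin at the centre of its underside, on the work surface.
- bell: A small brass counter bell on a black base, 52 mm across, 42 mm tall, loose, standing among the stock. A bystander: leave it alone. Origin at the centre of its underside.
- spool: A spool of red ribbon standing on end, card flanges 48 mm across, 40 mm tall, loose, among the stock. A bystander: leave it alone. Origin at the centre of its underside.
Mind the look-alikes: they are no part of the job. Leave any blue, purple or turquoise look-alike of the bar alone.

How it is judged:
At the end, for the whole second after the job is handed in: One jar upright in each bay, both tins flat in the dish (within 50 mm of its centre), the bar flat in the low tray (within 40 mm of its centre lengthwise, 32 mm across); undersides under 10 mm above the tray's origin, tilt under 0.12 rad, slower than 20 mm/s ((((y of jar1 in the frame of jar_tray between 0.02 and 0.062 m and x of jar1 in the frame of jar_tray between -0.024 and 0.024 m) and (y of jar2 in the frame of jar_tray between -0.062 and -0.02 m and x of jar2 in the frame of jar_tray between -0.024 and 0.024 m)) or ((y of jar1 in the frame of jar_tray between -0.062 and -0.02 m and x of jar1 in the frame of jar_tray between -0.024 and 0.024 m) and (y of jar2 in the frame of jar_tray between 0.02 and 0.062 m and x of jar2 in the frame of jar_tray between -0.024 and 0.024 m))) and horizontal distance between each of tin1, tin2 and dish below 0.05 m and y of bar in the frame of bar_tray between -0.04 and 0.04 m and x of bar in the frame of bar_tray between -0.032 and 0.032 m and z of each of jar1, jar2 in the frame of jar_tray below 0.01 m and angle between each of jar1, jar2, tin1, tin2, bar's own z axis and vertical below 0.12 rad and linear speed of each of jar1, jar2, tin1, tin2, bar below 0.02 m/s and z of each of tin1, tin2 in the frame of dish below 0.01 m and z of bar in the frame of bar_tray below 0.01 m); the robot touches nothing.
It fails at once if the counter bell is pushed away (over 30 mm) or knocked over (distance of bell from where it was at the start of the episode above 0.03 m or angle between bell's own z axis and vertical above 0.4 rad).
It fails at once if the ribbon spool is pushed away (over 30 mm) or knocked over (distance of spool from where it was at the start of the episode above 0.03 m or angle between spool's own z axis and vertical above 0.4 rad).
It fails at once if a glass jar is pressed or banged into its tray (contact force between any of jar1, jar2 and jar_tray above 50 N).
It fails at once if a glass jar is dropped from over about 10 mm or flung: moving fast with no finger on it ((linear speed of jar1 above 0.45 m/s and contact force between jar1 and the fingers below 0.05 N) or (linear speed of jar2 above 0.45 m/s and contact force between jar2 and the fingers below 0.05 N)).
It also fails if it takes over 122 s, if anything falls off the work surface, if the arm or the gripper's body presses on something with over 40 N, if the wrist force passes 120 N, or if a joint passes its speed limit or range.

### The arm

A 6-joint arm with a two-finger parallel gripper is mounted at the origin on the work surface. World frame = base frame: x ahead of the robot, y to its left, z up, the work surface at z = 0. Lengths are in m, angles in rad, forces in N, time in s.
With the tool pointing down it reaches from about 0.425 to 0.95 m from the base axis. Payload 3.5 kg.
Tool frame: the origin (TCP) lies midway between the tips of the shut fingers; the grasp point (between the pads) lies 19 mm behind it; z points along the fingers, y is the line along which they close (so a half turn about z gives the same grasp; the last joint's range is limited). The gripper opens to 85 mm and grips with 20 to 120 N. Pads are 22 mm wide; open, the fingers measure 114 mm over their backs; the gripper's body (76 mm by 85 mm) begins 54 mm behind the grasp point. The pads swing forward as they close: fully open they stand 13 mm farther back than shut.
Start: joints at [1.18, 0.286, 1.577, -0, 1.279, -0.15], TCP at [0.161, 0.656, 0.231] pointing down, gripper open.
Joint ranges: [-2.77, 2.77], [-0.9, 2.22], [0.21, 2.48], [-1.53, 4.67], [0.24, 2.81], [-2.84, 2.84]. Speed limits (rad/s): [2.79, 2.79, 3.14, 3.14, 3.14, 3.14].

### API

Orientations are given as a unit quaternion [x, y, z, w].
In Python, from plant import get_state, read_camera, ctrl gives the robot as it stands.
- The arm moves only by the shell command python3 -m crank 'ROWS' [FORCE]. ROWS is JSON, a list of rows, each a list of 3 entries, a list of its own where there are three numbers: the shift along the tool's x, y, z in mm, then the turn about the tool's z in degrees, then the closure in counts, from 0 (fully open) to 255 (shut). In form: [[[tx, ty, tz], yaw, claw], ...]. A call has 1 to 10 rows; each row is the pose to reach, as a shift and turn from the pose commanded when the call began, along the tool's axes at that moment; what a row does not reach only later rows make up. A row lasts 1/10 s, in which the tool goes at most 50 mm and 8.59 degrees, less where a joint would pass 70% of its speed; a pose out of reach is approached as far as the arm can. A call with a gripper value outside its range is refused whole. The fingers move at their own pace and stop on an object; FORCE is the grip in N (left out, the last holds). Time passes only in rows, so rows that repeat a pose let the fingers close. It gives the time, the measured TCP pose, the force, the opening and the grip force at its end, in the units of the state.
- get_state(): the state, without advancing time (a new reading comes with each control period).
- read_camera(name): name is "scene" or "top"; returns a dict with "frame" (384x512x3 uint8, blue, green, red), "range_z" (384x512 float32, m along the optical axis (not along the pixel's ray), 0 where there is no reading), "vfov" (degrees; the focal length in pixels is half the picture's height over the tangent of half this angle, whatever the lens; pixels are square), "cx", "cy" (the principal point, pixels), "k1" (the pictures are not rectified: a ray, as slopes to the right and down, at radius r is drawn at 1 + k1 r^2 times it, then the intrinsics apply), "origin" and "orientation" of the camera in the world. Camera axes: x right, y down, z forward; pixel columns grow to the right and rows downward; lengths in m; the calibration is good to about 2 mm. A picture is of the moment at which its call begins.
- ctrl.sign_off(): hands the job in; it is judged then, once.
The state is a dict: "time": time; "qpos": joint angles; "dq": joint speeds; "joint_efforts": joint torques, N m; "eef_pos": TCP position; "tcp_rot": TCP orientation; "contact_force": force on the tool from outside, world axes, zero at the start; "wrist_torque": the same for the moment, N m; "opening": opening from 0.0 (shut) to 1.0 (fully open); "finger_force": force on a finger pad.
Only numpy, scipy, OpenCV 4.12 (cv2) and the standard library are available. Lean on these libraries where they do the work, as an engineer would, in place of code of your own. Each camera call takes 0.05 s, during which the arm holds its last target. There are 200 camera calls.

## Working session

There is one attempt and no reset: what is moved stays moved. The work goes in short steps, Python scripts to look and compute and a shell command to move; the robot and the scene stay as the last step left them, time stands still between calls to the robot, and variables do not carry over. Pictures are saved under pics/ and viewed, at most 14 in all, crops included, and the job is handed in when it is done.

```bash
mkdir -p pics; ls; cat > h.py <<'E'
import numpy as np, cv2
from scipy.spatial.transform import Rotation as R
from plant import get_state, read_camera, ctrl
def K(c):
    f=c["frame"].shape[0]/2/np.tan(np.radians(c["vfov"])/2)
    return np.array([[f,0,c["cx"]],[0,f,c["cy"]],[0,0,1.]]), np.array([c["k1"],0,0,0,0.])
def rays(c,px):
    k,d=K(c)
    p=cv2.undistortPoints(np.float64(px).reshape(-1,1,2),k,d).reshape(-1,2)
    return R.from_quat(c["orientation"]).apply(np.c_[p,np.ones(len(p))])
def onplane(c,px,z):
    r=rays(c,px);o=np.array(c["origin"]);return o+r*((z-o[2])/r[:,2])[:,None]
def cloud(c):
    h,w=c["range_z"].shape
    g=np.stack(np.meshgrid(np.arange(w),np.arange(h)),-1).reshape(-1,2)
    return (np.array(c["origin"])+rays(c,g)*c["range_z"].reshape(-1,1)).reshape(h,w,3)
E
python3 - <<'E'
from h import *
for n in("top","scene"):
    c=read_camera(n);cv2.imwrite(f"pics/{n}0.png",c["frame"]);print(n,c["origin"],c["orientation"],c["vfov"],c["cx"],c["cy"],c["k1"])
print(get_state())
E
```

```text
pics
top [ 0.40713296 -0.05774152  0.91190376] [ 0.7160405  -0.69701619  0.02942558 -0.02426029] 53.78514053763969 254.487943890138 194.82238829637112 -0.060506142488618714
scene [1.18272948 0.28220279 0.72537337] [ 0.49405523  0.76458598 -0.3510835  -0.21922153] 47.377068957665095 250.92559257859682 198.05968050850342 0.05300414228455683
{'time': 0.1, 'qpos': array([ 1.18001657e+00,  2.87097302e-01,  1.57803036e+00,  1.27653329e-05,
        1.27860654e+00, -1.50019116e-01]), 'dq': array([ 0.00159537, -0.00125272, -0.00247217,  0.00091575, -0.00029649,
       -0.00074535]), 'joint_efforts': array([ 1.10229143e-03, -4.07291794e+01, -2.93701422e+01, -1.62192077e-04,
        3.37757192e-03, -1.29230105e-05]), 'eef_pos': array([0.1606998 , 0.65497989, 0.23007215]), 'tcp_rot': array([ 1.20091548e-01,  9.92762244e-01, -1.03023604e-03, -2.91909848e-04]), 'contact_force': array([-0.33431353,  0.35765951,  0.59283653]), 'wrist_torque': array([-0.01516643,  0.00058665,  0.03232178]), 'finger_force': 0.0, 'opening': 0.9966745941189445}
```

View pics/top0.png

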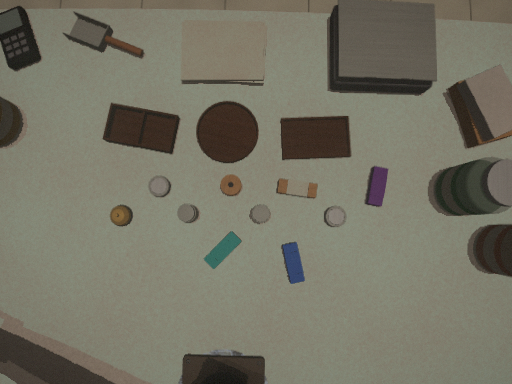

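View pics/scene0.png

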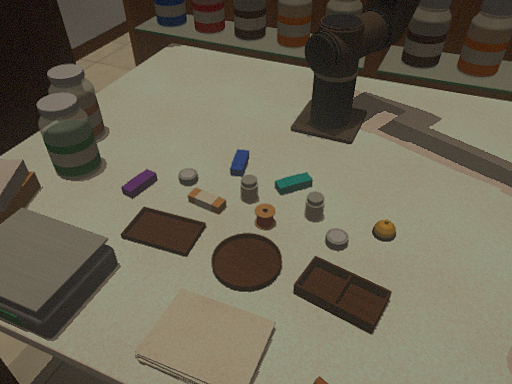

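The top view shows grey round things at (188,213) and (260,214), which look like jars, and at (159,186) and (335,216), which look like tins. The bar with its pale band is at (297,188), with look-alikes in purple (377,186), turquoise (223,250) and blue (293,262). The spool is at (231,185) and the bell at (121,215). The trays are the two-bay tray at (142,129), the dish at (227,131) and the low tray at (315,137).

By the description the bar is the orange one with the paper band. I'll check that in one crop and measure everything.

```bash
cat > m.py <<'E'
from h import *
def blobs(c,show=True):
    P=cloud(c);z=P[...,2];m=((z>0.010)&(z<0.08)&(c["range_z"]>0)).astype(np.uint8)
    n,l,s,ce=cv2.connectedComponentsWithStats(m,connectivity=4)
    for i in range(1,n):
        if s[i,4]<60: continue
        q=P[l==i];zt=np.percentile(q[:,2],90)
        t=q[q[:,2]>zt-.006]
        (cx,cy),(w,h),a=cv2.minAreaRect((t[:,:2]*1000).astype(np.float32))
        col=np.median(c["frame"][l==i],0)
        print(np.round(ce[i]),"A",s[i,4],"ztop %.3f"%zt,"mean",np.round(t.mean(0)*1000),"rect",np.round([cx,cy,w,h,a],1),"bgr",col)
E
python3 - <<'E'
from m import *
c=read_camera("top");blobs(c)
P=cloud(c);print("table z",np.median(P[230:330,120:180,2]))
cv2.imwrite("pics/crop.png",cv2.resize(c["frame"][90:290,90:400],None,fx=2.5,fy=2.5,interpolation=cv2.INTER_CUBIC))
E
```

```text
[365.  72.] A 1876 ztop 0.061 mean [ 779. -322.   59.] rect [ 783.7 -315.   300.8  152.3   51.1] bgr [35. 39. 41.]
[17. 38.] A 1799 ztop 0.034 mean [854. 544.  32.] rect [857.5 547.6 147.4  77.3  22.2] bgr [31. 36. 36.]
[106.  38.] A 662 ztop 0.031 mean [858. 324.  29.] rect [855.5 318.2 201.4  64.6  68.1] bgr [43. 56. 69.]
[223.  51.] A 5092 ztop 0.027 mean [827.  25.  25.] rect [829.7  23.  155.5 205.4   1.3] bgr [106. 124. 132.]
[471. 117.] A 1342 ztop 0.073 mean [ 681. -571.   73.] rect [ 681.4 -571.3  149.4    6.    26.1] bgr [35. 42. 48.]
[  9. 122.] A 709 ztop 0.072 mean [639. 523.  73.] rect [642.5 526.2  80.1  18.6   3.5] bgr [41. 49. 54.]
[226. 129.] A 401 ztop 0.020 mean [629.   9.  18.] rect [627.8   8.1 147.6 146.9   1.5] bgr [33. 42. 55.]
[139. 127.] A 973 ztop 0.032 mean [630. 216.  30.] rect [629.6 214.3 165.5  92.   80.1] bgr [33. 42. 50.]
[316. 136.] A 498 ztop 0.017 mean [ 621. -207.   15.] rect [ 620.3 -207.9   99.7  166.4    3.6] bgr [34. 44. 59.]
[446. 192.] A 701 ztop 0.074 mean [ 490. -513.   74.] rect [ 492.6 -520.7  114.3   42.8   10.9] bgr [42. 49. 52.]
[37
[... 661 characters left out ...]
.]
[120. 215.] A 353 ztop 0.033 mean [419. 254.  32.] rect [419.5 255.   35.4  36.6  57.2] bgr [ 51.  82. 102.]
[335. 216.] A 367 ztop 0.025 mean [ 430. -256.   23.] rect [ 430.2 -256.7   47.3   48.5    1.5] bgr [111. 121. 126.]
[488. 248.] A 824 ztop 0.074 mean [ 364. -613.   74.] rect [ 363.6 -620.6   42.6  116.3   85.7] bgr [38.5 46.  50. ]
[222. 250.] A 590 ztop 0.027 mean [344.   9.  25.] rect [344.5   8.3  33.   90.7  46.6] bgr [ 96. 107.  56.]
[293. 262.] A 612 ztop 0.027 mean [ 319. -158.   25.] rect [ 319.4 -158.    92.8   34.8   13.7] bgr [107.  70.  54.]
[223. 370.] A 2172 ztop 0.033 mean [57. -1. 50.] rect [52.1  1.2 20.4 89.5  3.3] bgr [38. 45. 52.]
table z 0.0006918788411963694
```

View pics/crop.png

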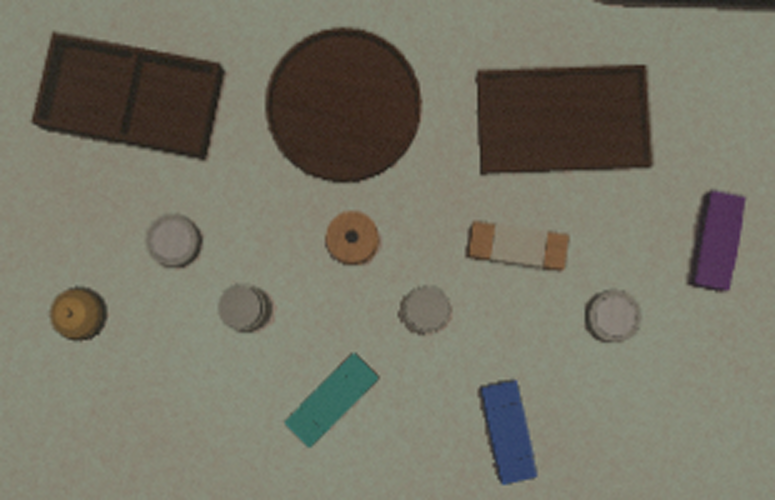

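The crop confirms it: the bar is the orange block with the pale band, full-picture pixel (297,188). The jars and tins are told apart by their measured heights, and all sizes match to within 2 mm. Now the first move.

```bash
cat > t.py <<'E'
import sys
from h import *
s=get_state();r=R.from_quat(s["tcp_rot"]);p=s["eef_pos"]*1000;y=r.apply([0,1,0]);a=np.degrees(np.arctan2(y[1],y[0]))
print("t %.1f"%s["time"],"tcp",np.round(p,1),"yang %.1f"%a,"open %.3f"%s["opening"],"F",np.round(s["contact_force"],1),"grip %.1f"%s["finger_force"])
v=list(map(float,sys.argv[1:]))
for i in range(0,len(v),3): print("to",v[i:i+3],"->",np.round(r.inv().apply(np.array(v[i:i+3])-p),1))
E
python3 -m crank '[[[-435,-434,0],76,0],[[-435,-434,0],76,0],[[-435,-434,0],76,0],[[-435,-434,0],76,0],[[-435,-434,0],76,0],[[-435,-434,0],76,0],[[-435,-434,0],76,0],[[-435,-434,0],76,0],[[-435,-434,0],76,0],[[-435,-434,0],76,0]]' 40; python3 t.py 429 91 150 429 91 26
```

```text
time: 1.15
eef_pos: [0.4209, 0.2263, 0.2313]
tcp_rot: [0.707, 0.708, 0.0, 0.0]
contact_force: [0.2, 0.3, -1.4]
opening: 1.003
finger_force: 0.0
t 1.1 tcp [420.9 226.3 231.3] yang 0.1 open 1.003 F [ 0.2  0.3 -1.4] grip 0.0
to [429.0, 91.0, 150.0] -> [-135.3    7.8   81.3]
to [429.0, 91.0, 26.0] -> [-135.3    7.8  205.3]
```

```bash
python3 -m crank '[[[-135,8,80],0,0],[[-135,8,80],0,0],[[-135,8,80],0,0],[[-135,8,80],0,0],[[-135,8,80],0,0],[[-135,8,120],0,0],[[-135,8,160],0,0],[[-135,8,190],0,0],[[-135,8,200],0,0],[[-135,8,200],0,0]]'; python3 t.py 429 91 29
```

```text
time: 2.15
eef_pos: [0.4286, 0.0942, 0.0309]
tcp_rot: [0.705, 0.709, -0.001, -0.001]
contact_force: [-0.0, 0.5, 0.8]
opening: 1.0
finger_force: 0.0
t 2.1 tcp [428.6  94.2  30.9] yang 0.3 open 1.000 F [-0.   0.5  0.8] grip 0.0
to [429.0, 91.0, 29.0] -> [-3.2  0.4  1.9]
```

```bash
python3 -m crank '[[[-3,0,1],0,0],[[-3,0,1],0,60],[[-3,0,1],0,160],[[-3,0,1],0,160],[[-3,0,1],0,160],[[-3,0,1],0,160],[[-3,0,1],0,160],[[-3,0,1],0,160],[[-3,0,1],0,160]]' 30; python3 t.py
```

```text
time: 3.05
eef_pos: [0.4298, 0.0901, 0.0316]
tcp_rot: [0.706, 0.708, 0.001, 0.001]
contact_force: [-1.9, 0.4, 6.3]
opening: 0.503
finger_force: 30.3
t 3.0 tcp [429.8  90.1  31.6] yang 0.2 open 0.503 F [-1.9  0.4  6.3] grip 30.3
```

```bash
python3 -m crank '[[[0,0,-10],0,160],[[0,0,-40],0,160],[[0,0,-80],0,160],[[30,40,-105],0,160],[[60,75,-110],0,160],[[85,110,-110],0,160],[[115,145,-110],0,160],[[140,175,-110],0,160],[[160,200,-110],0,160],[[164,206,-110],0,160]]'; python3 t.py 636.5 253.7 60 636.5 253.7 39
```

```text
time: 4.05
eef_pos: [0.636, 0.2567, 0.1403]
tcp_rot: [0.705, 0.709, 0.001, 0.0]
contact_force: [0.4, -0.7, -0.8]
opening: 0.501
finger_force: 31.0
t 4.0 tcp [636.  256.7 140.3] yang 0.3 open 0.501 F [ 0.4 -0.7 -0.8] grip 31.0
to [636.5, 253.7, 60.0] -> [-3.1  0.4 80.3]
to [636.5, 253.7, 39.0] -> [ -3.1   0.3 101.3]
```

```bash
python3 -m crank '[[[-3,0,20],0,160],[[-3,0,50],0,160],[[-3,0,75],0,160],[[-3,0,90],0,160],[[-3,0,97],0,160],[[-3,0,98],0,160],[[-3,0,99],0,160],[[-3,0,100],0,160],[[-3,0,100],0,160],[[-3,0,100],0,160]]'; python3 t.py 636.5 253.7 36.6
```

```text
time: 5.05
eef_pos: [0.6348, 0.2521, 0.0412]
tcp_rot: [0.706, 0.708, 0.001, 0.0]
contact_force: [0.6, 0.1, -0.4]
opening: 0.5
finger_force: 31.0
t 5.0 tcp [634.8 252.1  41.2] yang 0.2 open 0.500 F [ 0.6  0.1 -0.4] grip 31.0
to [636.5, 253.7, 36.6] -> [1.6 1.7 4.6]
```

```bash
python3 -m crank '[[[0,0,1],0,160],[[0,0,2],0,160],[[0,0,3],0,160],[[0,0,3],0,160]]'; python3 -m crank '[[[0,0,0],0,160]]'; python3 -m crank '[[[0,0,1],0,160],[[0,0,1],0,160]]'
```

```text
time: 5.45
eef_pos: [0.6342, 0.2518, 0.037]
tcp_rot: [0.706, 0.708, -0.0, -0.0]
contact_force: [0.7, 0.3, -1.0]
opening: 0.5
finger_force: 31.0
time: 5.55
eef_pos: [0.6343, 0.2519, 0.0371]
tcp_rot: [0.706, 0.708, -0.0, -0.0]
contact_force: [-0.4, -0.4, -0.8]
opening: 0.496
finger_force: 31.0
time: 5.75
eef_pos: [0.6346, 0.252, 0.0367]
tcp_rot: [0.706, 0.708, 0.0, 0.0]
contact_force: [-1.0, -0.2, 1.0]
opening: 0.497
finger_force: 31.1
```

```bash
python3 -m crank '[[[0,0,1],0,160],[[0,0,1],0,160]]'; python3 -m crank '[[[0,0,1],0,160],[[0,0,1],0,160]]'
```

```text
time: 5.95
eef_pos: [0.6346, 0.252, 0.0367]
tcp_rot: [0.706, 0.708, -0.0, 0.0]
contact_force: [-2.8, -1.1, 4.9]
opening: 0.495
finger_force: 31.5
time: 6.15
eef_pos: [0.6346, 0.252, 0.0366]
tcp_rot: [0.706, 0.708, -0.0, -0.0]
contact_force: [-4.3, -0.8, 8.5]
opening: 0.498
finger_force: 31.9
```

Contact with the tray floor, so I release, lift and go to jar2.

```bash
python3 -m crank '[[[0,0,0],0,110],[[0,0,0],0,90],[[0,0,0],0,60],[[0,0,0],0,30],[[0,0,0],0,0],[[0,0,-20],0,0],[[0,0,-60],0,0],[[0,0,-100],0,0],[[0,0,-110],0,0],[[0,0,-110],0,0]]'; python3 t.py 431 -77 145 431 -77 31
```

```text
time: 7.15
eef_pos: [0.636, 0.2523, 0.1474]
tcp_rot: [0.706, 0.708, 0.002, 0.002]
contact_force: [-0.2, 0.2, 0.1]
opening: 1.0
finger_force: 0.0
t 7.2 tcp [636.  252.3 147.4] yang 0.2 open 1.000 F [-0.2  0.2  0.1] grip 0.0
to [431.0, -77.0, 145.0] -> [-328.6 -206.2    0.9]
to [431.0, -77.0, 31.0] -> [-328.7 -206.9  114.9]
```

```bash
python3 -m crank '[[[-329,-204,0],0,0],[[-329,-204,0],0,0],[[-329,-204,0],0,0],[[-329,-204,0],0,0],[[-329,-204,0],0,0],[[-329,-204,0],0,0],[[-329,-204,0],0,0],[[-329,-204,0],0,0],[[-329,-204,0],0,0],[[-329,-204,0],0,0]]'; python3 t.py 431 -77 31
python3 - <<'E'
from m import *
c=read_camera("top");cv2.imwrite("pics/a.png",cv2.resize(c["frame"][80:290,80:400],None,fx=2.4,fy=2.4))
E
```

```text
time: 8.15
eef_pos: [0.4303, -0.0779, 0.1426]
tcp_rot: [0.707, 0.707, -0.0, -0.002]
contact_force: [0.2, 0.4, 0.2]
opening: 0.998
finger_force: 0.0
t 8.2 tcp [430.3 -77.9 142.6] yang 0.1 open 0.998 F [0.2 0.4 0.2] grip 0.0
to [431.0, -77.0, 31.0] -> [  0.7   1.  111.6]
```

View pics/a.png

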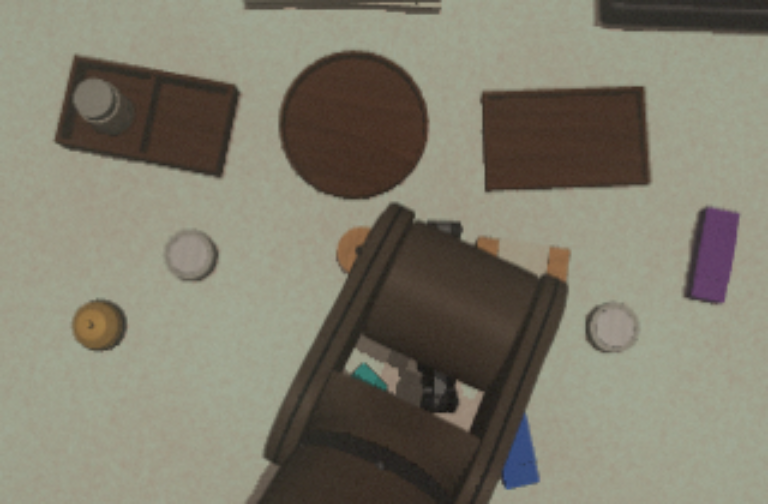

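Jar1 stands upright in the left bay, lid at crop (97,98). The arm is now over jar2.

```bash
python3 -m crank '[[[0,0,40],0,0],[[0,0,80],0,0],[[0,0,105],0,0],[[0,0,111],0,0],[[0,0,111],0,0],[[0,0,111],0,60],[[0,0,111],0,160],[[0,0,111],0,160],[[0,0,111],0,160],[[0,0,111],0,160]]'; python3 -m crank '[[[0,0,0],0,160],[[0,0,0],0,160],[[0,0,0],0,160]]'; python3 t.py 622.7 174.9 140
```

```text
time: 9.2
eef_pos: [0.4327, -0.0782, 0.0349]
tcp_rot: [0.706, 0.708, 0.001, 0.001]
contact_force: [-1.1, 1.3, 6.2]
opening: 0.498
finger_force: 30.2
time: 9.5
eef_pos: [0.4328, -0.0782, 0.035]
tcp_rot: [0.706, 0.708, 0.001, 0.001]
contact_force: [-0.3, 1.1, 5.2]
opening: 0.498
finger_force: 30.3
t 9.5 tcp [432.8 -78.2  35. ] yang 0.2 open 0.498 F [-0.3  1.1  5.2] grip 30.3
to [622.7, 174.9, 140.0] -> [ 252.4  191.1 -104.8]
```

```bash
python3 -m crank '[[[0,0,-10],0,160],[[0,0,-45],0,160],[[0,0,-85],0,160],[[35,25,-105],0,160],[[70,50,-105],0,160],[[105,80,-105],0,160],[[140,105,-105],0,160],[[175,130,-105],0,160],[[210,160,-105],0,160],[[240,185,-105],0,160]]'; python3 t.py 622.7 174.9 44
```

```text
time: 10.5
eef_pos: [0.6165, 0.1647, 0.1385]
tcp_rot: [0.706, 0.709, 0.0, 0.0]
contact_force: [0.4, -0.8, -1.4]
opening: 0.495
finger_force: 31.2
t 10.5 tcp [616.5 164.7 138.5] yang 0.2 open 0.495 F [ 0.4 -0.8 -1.4] grip 31.2
to [622.7, 174.9, 44.0] -> [10.2  6.2 94.5]
```

```bash
python3 -m crank '[[[10,6,0],0,160],[[10,6,20],0,160],[[10,6,50],0,160],[[10,6,75],0,160],[[10,6,87],0,160],[[10,6,92],0,160],[[10,6,94],0,160],[[10,6,95],0,160],[[10,6,95],0,160],[[10,6,95],0,160]]'; python3 -m crank '[[[0,0,1],0,160],[[0,0,2],0,160],[[0,0,2],0,160],[[0,0,2],0,160]]'; python3 -m crank '[[[0,0,1],0,160],[[0,0,1],0,160]]'; python3 -m crank '[[[0,0,0],0,160]]'
```

```text
time: 11.5
eef_pos: [0.6224, 0.1729, 0.0446]
tcp_rot: [0.706, 0.708, 0.001, 0.001]
contact_force: [0.1, 0.2, -2.1]
opening: 0.502
finger_force: 31.2
time: 11.9
eef_pos: [0.6216, 0.1729, 0.0412]
tcp_rot: [0.706, 0.708, -0.0, -0.0]
contact_force: [-1.4, -0.2, -0.7]
opening: 0.497
finger_force: 31.2
time: 12.1
eef_pos: [0.6216, 0.1728, 0.0401]
tcp_rot: [0.706, 0.708, -0.0, -0.0]
contact_force: [0.1, -0.2, -1.3]
opening: 0.502
finger_force: 31.2
time: 12.2
eef_pos: [0.6216, 0.1729, 0.0402]
tcp_rot: [0.706, 0.708, -0.0, -0.0]
contact_force: [-0.1, 0.5, -1.2]
opening: 0.496
finger_force: 31.2
```

```bash
python3 -m crank '[[[0,0,1],0,160],[[0,0,1],0,160]]'; python3 -m crank '[[[0,0,0],0,160],[[0,0,0],0,160]]'; python3 -m crank '[[[0,0,1],0,160],[[0,0,1],0,160]]'
```

```text
time: 12.4
eef_pos: [0.6218, 0.1729, 0.0401]
tcp_rot: [0.706, 0.708, -0.0, -0.0]
contact_force: [-2.0, -1.1, 2.3]
opening: 0.503
finger_force: 31.6
time: 12.6
eef_pos: [0.6218, 0.1729, 0.04]
tcp_rot: [0.706, 0.708, 0.0, 0.0]
contact_force: [-2.7, -0.1, 4.9]
opening: 0.498
finger_force: 31.6
time: 12.8
eef_pos: [0.6218, 0.173, 0.04]
tcp_rot: [0.706, 0.708, -0.0, -0.0]
contact_force: [-4.9, 0.0, 8.9]
opening: 0.501
finger_force: 32.1
```

Contact again. I release, lift, and go over tin1 at (492,165).

```bash
python3 -m crank '[[[0,0,0],0,110],[[0,0,0],0,90],[[0,0,0],0,60],[[0,0,0],0,30],[[0,0,0],0,0],[[0,0,-20],0,0],[[0,0,-60],0,0],[[0,-60,-80],0,0],[[-8,-130,-80],0,0],[[-8,-130,-80],0,0]]'; python3 t.py 491.5 165 60 491.5 165 4
python3 - <<'E'
from m import *
c=read_camera("scene");cv2.imwrite("pics/b.png",cv2.resize(c["frame"][150:340,110:410],None,fx=2.5,fy=2.5))
E
```

```text
time: 13.8
eef_pos: [0.4894, 0.1644, 0.1186]
tcp_rot: [0.706, 0.708, -0.0, -0.0]
contact_force: [0.0, -0.8, -0.1]
opening: 0.999
finger_force: 0.0
t 13.8 tcp [489.4 164.4 118.6] yang 0.2 open 0.999 F [ 0.  -0.8 -0.1] grip 0.0
to [491.5, 165.0, 60.0] -> [ 0.6  2.2 58.6]
to [491.5, 165.0, 4.0] -> [  0.6   2.2 114.6]
```

View pics/b.png

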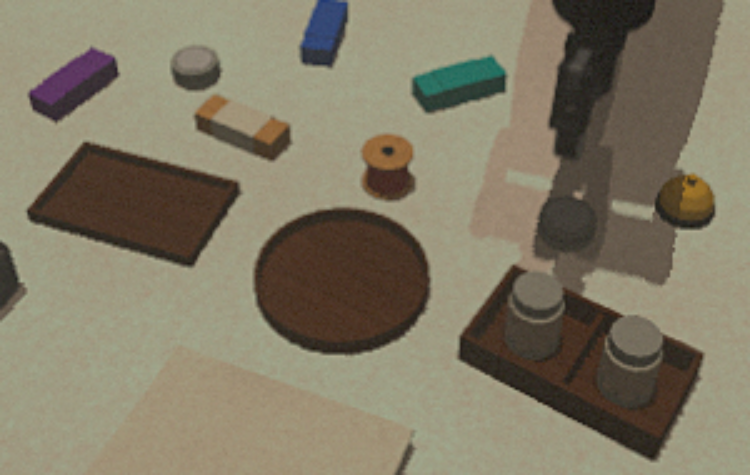

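Both jars stand upright, one per bay, at crop (537,315) and (630,360). Next, grasp tin1.

```bash
python3 -m crank '[[[1,2,40],0,0],[[1,2,80],0,0],[[1,2,105],0,0],[[1,2,112],0,0],[[1,2,112],0,0],[[1,2,112],0,60],[[1,2,112],0,160],[[1,2,112],0,160],[[1,2,112],0,160],[[1,2,112],0,160]]'; python3 -m crank '[[[0,0,0],0,160],[[0,0,0],0,160]]'; python3 t.py 628 37 80
```

```text
time: 14.85
eef_pos: [0.4952, 0.1656, 0.0083]
tcp_rot: [0.706, 0.708, 0.001, 0.001]
contact_force: [-1.5, -0.6, 6.1]
opening: 0.572
finger_force: 30.9
time: 15.05
eef_pos: [0.4952, 0.1656, 0.0083]
tcp_rot: [0.706, 0.708, 0.001, 0.001]
contact_force: [-1.6, -0.4, 6.5]
opening: 0.571
finger_force: 30.9
t 15.1 tcp [495.2 165.6   8.3] yang 0.2 open 0.571 F [-1.6 -0.4  6.5] grip 30.9
to [628.0, 37.0, 80.0] -> [-129.1  132.5  -71.3]
```

```bash
python3 -m crank '[[[0,0,-10],0,160],[[0,0,-40],0,160],[[0,0,-70],0,160],[[-35,35,-70],0,160],[[-70,70,-70],0,160],[[-100,105,-70],0,160],[[-125,128,-70],0,160],[[-129,133,-70],0,160],[[-129,133,-70],0,160],[[-129,133,-70],0,160]]'; python3 t.py 628 37 13.3
```

```text
time: 16.05
eef_pos: [0.626, 0.0377, 0.0759]
tcp_rot: [0.706, 0.709, -0.0, -0.001]
contact_force: [0.4, 0.4, -1.0]
opening: 0.572
finger_force: 31.4
t 16.1 tcp [626.   37.7  75.9] yang 0.2 open 0.572 F [ 0.4  0.4 -1. ] grip 31.4
to [628.0, 37.0, 13.3] -> [-0.7  2.2 62.6]
```

```bash
python3 -m crank '[[[0,2,25],0,160],[[0,2,45],0,160],[[0,2,57],0,160],[[0,2,60],0,160],[[0,2,60],0,160],[[0,2,61],0,160],[[0,2,62],0,160],[[0,2,63],0,160],[[0,2,63],0,160]]'; python3 -m crank '[[[0,0,1],0,160],[[0,0,2],0,160],[[0,0,2],0,160]]'
```

```text
time: 16.95
eef_pos: [0.6293, 0.0368, 0.0136]
tcp_rot: [0.706, 0.708, 0.0, 0.0]
contact_force: [-0.7, -0.8, -1.2]
opening: 0.569
finger_force: 31.4
time: 17.25
eef_pos: [0.6295, 0.0368, 0.0133]
tcp_rot: [0.706, 0.708, -0.0, -0.0]
contact_force: [-4.6, -0.9, 9.0]
opening: 0.57
finger_force: 32.2
```

```bash
python3 -m crank '[[[0,0,0],0,95],[[0,0,0],0,75],[[0,0,0],0,70],[[0,0,-15],0,70],[[0,0,-50],0,70],[[0,0,-80],0,0],[[-40,-27,-80],0,0],[[-80,-54,-80],0,0],[[-120,-82,-80],0,0],[[-160,-109,-80],0,0]]'; python3 t.py 430 -256.5 95
```

```text
time: 18.25
eef_pos: [0.5199, -0.1248, 0.0926]
tcp_rot: [0.706, 0.709, 0.0, 0.001]
contact_force: [1.0, 0.2, -0.0]
opening: 1.003
finger_force: 0.0
t 18.2 tcp [ 519.9 -124.8   92.6] yang 0.3 open 1.003 F [ 1.   0.2 -0. ] grip 0.0
to [430.0, -256.5, 95.0] -> [-131.3  -90.5   -2.4]
```

```bash
python3 -m crank '[[[-135,-92,0],0,0],[[-135,-92,0],0,0],[[-135,-92,0],0,0],[[-135,-92,0],0,0],[[-135,-92,0],0,0],[[-135,-92,0],0,0]]'; python3 t.py 430 -256.5 8
python3 - <<'E'
from m import *
c=read_camera("top");cv2.imwrite("pics/c.png",cv2.resize(c["frame"][80:290,80:400],None,fx=2.4,fy=2.4));blobs(c)
E
```

```text
time: 18.85
eef_pos: [0.4297, -0.2584, 0.0918]
tcp_rot: [0.706, 0.708, 0.0, 0.0]
contact_force: [-0.5, -0.0, -0.3]
opening: 1.001
finger_force: 0.0
t 18.9 tcp [ 429.7 -258.4   91.8] yang 0.2 open 1.001 F [-0.5 -0.  -0.3] grip 0.0
to [430.0, -256.5, 8.0] -> [ 1.9  0.3 83.8]
[366.  72.] A 1882 ztop 0.061 mean [ 778. -322.   59.] rect [ 783.8 -314.3  299.7  150.9   51.2] bgr [46. 51. 53.]
[17. 38.] A 1804 ztop 0.034 mean [854. 544.  32.] rect [857.4 548.4 148.8  78.   23.2] bgr [41. 46. 47.]
[106.  38.] A 664 ztop 0.031 mean [860. 325.  29.] rect [855.7 317.9 199.8  64.8  68.5] bgr [56. 73. 88.]
[223.  51.] A 5093 ztop 0.027 mean [827.  25.  25.] rect [829.7  24.3 155.5 203.1   1.4] bgr [133. 156. 165.]
[471. 117.] A 1332 ztop 0.073 mean [ 679. -572.   73.] rect [ 681.5 -571.3  149.7    6.2   25.1] bgr [47. 56. 62.]
[  9. 122.] A 715 ztop 0.071 mean [639. 523.  72.] rect [643.7 527.3  86.3  20.2   5.1] bgr [54. 64. 69.]
[226. 129.] A 401 ztop 0.020 mean [629.   8.  18.] rect [627.5   7.6 147.7 147.   33.6] bgr [45. 57. 73.]
[139. 127.] A 1767 ztop 0.068 mean [626. 211.  68.] rect [626.9
[... 690 characters left out ...]
  34.6   83.1] bgr [122.  143.  157.5]
[120. 215.] A 351 ztop 0.033 mean [419. 255.  32.] rect [418.7 255.7  35.   35.5  18.1] bgr [ 66. 104. 130.]
[330. 212.] A 96 ztop 0.025 mean [ 440. -243.   23.] rect [ 440.6 -241.8   13.8   42.2   52.9] bgr [55. 61. 64.]
[488. 248.] A 825 ztop 0.074 mean [ 365. -612.   74.] rect [ 362.6 -620.    43.4  116.4   87.8] bgr [51. 60. 65.]
[222. 250.] A 589 ztop 0.027 mean [344.   9.  25.] rect [344.4   8.4  33.   90.7  46.5] bgr [120. 133.  70.]
[292. 259.] A 510 ztop 0.027 mean [ 326. -155.   25.] rect [ 322.3 -157.4   86.7   34.7   13.6] bgr [57. 43. 38.]
[201. 368.] A 960 ztop 0.015 mean [68. 51. 14.] rect [ 64.   42.7  66.7 104.7   0.2] bgr [22. 27. 32.]
```

View pics/c.png

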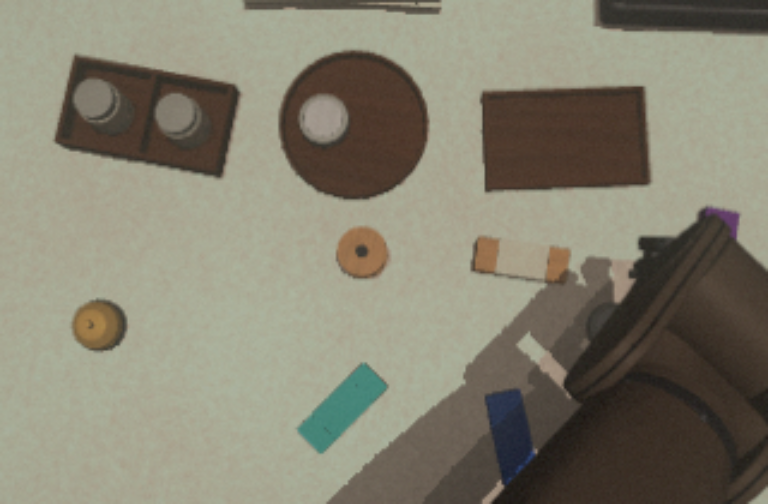

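Tin1 lies flat in the dish at crop (324,120), measured (629,36) mm. The spool and bell haven't moved. Next, tin2.

```bash
python3 -m crank '[[[2,0,35],0,0],[[2,0,65],0,0],[[2,0,82],0,0],[[2,0,86],0,0],[[2,0,86],0,0],[[2,0,86],0,60],[[2,0,86],0,160],[[2,0,86],0,160],[[2,0,86],0,160],[[2,0,86],0,160]]'; python3 -m crank '[[[0,0,0],0,160],[[0,0,0],0,160]]'; python3 t.py 628 -21 80
```

```text
time: 19.9
eef_pos: [0.4302, -0.2575, 0.0068]
tcp_rot: [0.706, 0.708, 0.0, 0.001]
contact_force: [-0.1, 1.7, 5.6]
opening: 0.573
finger_force: 31.0
time: 20.1
eef_pos: [0.4302, -0.2575, 0.0068]
tcp_rot: [0.706, 0.708, 0.0, 0.001]
contact_force: [0.4, 1.4, 6.2]
opening: 0.57
finger_force: 31.0
t 20.1 tcp [ 430.2 -257.5    6.8] yang 0.2 open 0.570 F [0.4 1.4 6.2] grip 31.0
to [628.0, -21.0, 80.0] -> [235.8 198.7 -73.1]
```

```bash
python3 -m crank '[[[0,0,-10],0,160],[[0,0,-45],0,160],[[0,0,-80],0,160],[[35,30,-80],0,160],[[70,60,-80],0,160],[[105,90,-80],0,160],[[140,118,-80],0,160],[[175,148,-80],0,160],[[210,178,-80],0,160],[[236,199,-80],0,160]]'; python3 -m crank '[[[0,0,0],0,160],[[0,0,0],0,160]]'; python3 t.py 628 -21 12
```

```text
time: 21.1
eef_pos: [0.6285, -0.0179, 0.0856]
tcp_rot: [0.705, 0.709, 0.0, 0.0]
contact_force: [-0.9, -0.7, -0.4]
opening: 0.57
finger_force: 31.6
time: 21.3
eef_pos: [0.627, -0.0197, 0.0851]
tcp_rot: [0.705, 0.709, -0.001, -0.0]
contact_force: [-1.0, 0.1, -1.4]
opening: 0.568
finger_force: 31.6
t 21.3 tcp [627.  -19.7  85.1] yang 0.3 open 0.568 F [-1.   0.1 -1.4] grip 31.6
to [628.0, -21.0, 12.0] -> [-1.3  1.1 73.1]
```

```bash
python3 -m crank '[[[-1,1,25],0,160],[[-1,1,50],0,160],[[-1,1,65],0,160],[[-1,1,70],0,160],[[-1,1,71],0,160],[[-1,1,72],0,160],[[-1,1,73],0,160],[[-1,1,74],0,160],[[-1,1,74],0,160]]'; python3 -m crank '[[[0,0,1],0,160],[[0,0,1],0,160]]'
```

```text
time: 22.2
eef_pos: [0.6288, -0.0211, 0.0119]
tcp_rot: [0.706, 0.708, 0.0, 0.0]
contact_force: [-0.4, -0.9, -0.1]
opening: 0.57
finger_force: 31.7
time: 22.4
eef_pos: [0.6288, -0.0211, 0.0119]
tcp_rot: [0.706, 0.708, -0.0, 0.0]
contact_force: [-2.6, 0.4, 4.6]
opening: 0.569
finger_force: 32.2
```

Contact. I release, lift and go over the bar at (495,-163.5) with the jaws turned 7°.

```bash
python3 -m crank '[[[0,0,0],0,95],[[0,0,0],0,75],[[0,0,0],0,70],[[0,0,-15],0,70],[[0,0,-50],0,70],[[0,0,-75],0,30],[[-47,-44,-75],7,0],[[-95,-89,-75],7,0],[[-142,-134,-75],7,0],[[-142,-134,-75],7,0]]'; python3 -m crank '[[[0,0,0],0,0],[[0,0,0],0,0]]'; python3 t.py 495 -163.5 10
```

```text
time: 23.4
eef_pos: [0.4937, -0.1649, 0.0866]
tcp_rot: [0.748, 0.664, 0.0, 0.001]
contact_force: [0.1, -1.1, 0.2]
opening: 1.003
finger_force: 0.0
time: 23.6
eef_pos: [0.4949, -0.1645, 0.0865]
tcp_rot: [0.749, 0.663, 0.0, 0.001]
contact_force: [-0.2, -0.5, -0.3]
opening: 1.0
finger_force: 0.0
t 23.6 tcp [ 494.9 -164.5   86.5] yang -6.9 open 1.000 F [-0.2 -0.5 -0.3] grip 0.0
to [495.0, -163.5, 10.0] -> [ 1.1 -0.2 76.5]
```

```bash
python3 -m crank '[[[1,0,35],0,0],[[1,0,62],0,0],[[1,0,75],0,0],[[1,0,77],0,0],[[1,0,77],0,0],[[1,0,77],0,80],[[1,0,77],0,190],[[1,0,77],0,190],[[1,0,77],0,190],[[1,0,77],0,190]]'; python3 -m crank '[[[0,0,0],0,190],[[0,0,0],0,190]]'; python3 t.py 620.5 -207.7 80
```

```text
time: 24.6
eef_pos: [0.4956, -0.163, 0.0092]
tcp_rot: [0.748, 0.664, 0.0, 0.001]
contact_force: [-0.5, 1.1, 4.0]
opening: 0.384
finger_force: 31.2
time: 24.8
eef_pos: [0.4956, -0.163, 0.0092]
tcp_rot: [0.748, 0.664, 0.0, 0.001]
contact_force: [-0.3, 0.8, 6.1]
opening: 0.387
finger_force: 31.4
t 24.8 tcp [ 495.6 -163.     9.2] yang -6.8 open 0.387 F [-0.3  0.8  6.1] grip 31.4
to [620.5, -207.7, 80.0] -> [-29.6 129.4 -70.6]
```

```bash
python3 -m crank '[[[0,0,-10],0,190],[[0,0,-40],0,190],[[0,0,-70],0,190],[[-8,35,-70],0,190],[[-16,70,-70],-5,190],[[-24,105,-70],-10.5,190],[[-30,129,-70],-10.5,190],[[-30,129,-70],-10.5,190],[[-30,129,-70],-10.5,190],[[-30,129,-70],-10.5,190]]'; python3 t.py 620.5 -207.7 14.2
```

```text
time: 25.8
eef_pos: [0.6181, -0.2069, 0.0775]
tcp_rot: [0.684, 0.73, -0.0, -0.001]
contact_force: [-0.4, 0.6, -1.5]
opening: 0.391
finger_force: 30.7
t 25.8 tcp [ 618.1 -206.9   77.5] yang 3.7 open 0.391 F [-0.4  0.6 -1.5] grip 30.7
to [620.5, -207.7, 14.2] -> [-1.1  2.5 63.3]
```

```bash
python3 -m crank '[[[-1,2,25],0,190],[[-1,2,45],0,190],[[-1,2,57],0,190],[[-1,2,61],0,190],[[-1,2,62],0,190],[[-1,2,63],0,190],[[-1,2,64],0,190],[[-1,2,64],0,190]]'; python3 -m crank '[[[0,0,1],0,190],[[0,0,1],0,190]]'
```

```text
time: 26.6
eef_pos: [0.622, -0.2088, 0.0151]
tcp_rot: [0.684, 0.73, 0.0, 0.001]
contact_force: [0.6, 0.3, -2.1]
opening: 0.39
finger_force: 30.6
time: 26.8
eef_pos: [0.6221, -0.2088, 0.0143]
tcp_rot: [0.684, 0.73, 0.0, 0.001]
contact_force: [-0.4, 0.9, 2.8]
opening: 0.39
finger_force: 31.0
```

Contact. I release (jaws partly open, to clear the walls), lift, back off and inspect.

```bash
python3 -m crank '[[[0,0,0],0,140],[[0,0,0],0,115],[[0,0,0],0,110],[[0,0,-15],0,110],[[0,0,-50],0,110],[[0,0,-100],0,60],[[0,-50,-120],0,0],[[0,-100,-120],0,0],[[0,-150,-120],0,0],[[0,-150,-120],0,0]]'
python3 - <<'E'
from m import *
c=read_camera("top");cv2.imwrite("pics/d.png",cv2.resize(c["frame"][80:290,80:400],None,fx=2.4,fy=2.4));blobs(c)
E
```

```text
time: 27.8
eef_pos: [0.4663, -0.2165, 0.1322]
tcp_rot: [0.685, 0.729, -0.001, -0.003]
contact_force: [0.6, 0.2, 0.2]
opening: 0.999
finger_force: 0.0
[366.  72.] A 1883 ztop 0.061 mean [ 778. -322.   59.] rect [ 785.  -315.   299.1  151.1   51. ] bgr [46. 51. 53.]
[17. 38.] A 1804 ztop 0.034 mean [854. 544.  32.] rect [857.7 548.4 147.9  78.1  21.6] bgr [41. 47. 47.]
[106.  38.] A 669 ztop 0.031 mean [860. 326.  29.] rect [855.8 319.  197.4  65.5  68.6] bgr [56. 72. 87.]
[223.  51.] A 5094 ztop 0.027 mean [827.  25.  25.] rect [8.288e+02 2.460e+01 1.557e+02 2.035e+02 7.000e-01] bgr [134. 157. 166.]
[471. 117.] A 1338 ztop 0.073 mean [ 679. -572.   74.] rect [ 681.4 -571.1  149.5    6.6   26. ] bgr [47. 56. 63.]
[  9. 122.] A 713 ztop 0.072 mean [640. 524.  72.] rect [646.  527.5  82.2  19.    6.1] bgr [54. 65. 70.]
[226. 130.] A 397 ztop 0.021 mean [628.   9.  19.] rect [627.8   8.1 147.9 146.8   1.5] bgr [46. 57. 74.]
[139. 127.] A 1744 ztop 0.068 mean [627. 211.  68.] rect [627.  211.8 117.5  38.1  80.4] bgr [52. 62. 75.]
[309. 133.] A 426 ztop 0.017 mean [ 629. -192.   15.] rect [
[... 347 characters left out ...]
09.9   34.9   92.9    2.2] bgr [ 90. 118. 153.]
[446. 192.] A 701 ztop 0.074 mean [ 489. -512.   74.] rect [ 492.7 -521.   114.1   41.1   10.8] bgr [54. 64. 67.]
[230. 184.] A 337 ztop 0.043 mean [497.  -6.  41.] rect [497.2  -5.9  46.4  45.8  46.3] bgr [ 79. 114. 154.]
[120. 215.] A 350 ztop 0.033 mean [419. 254.  32.] rect [418.7 255.6  35.1  34.3  20.1] bgr [ 66. 104. 130.]
[488. 248.] A 831 ztop 0.074 mean [ 366. -612.   74.] rect [ 363.  -620.6   42.4  116.4   86.7] bgr [52. 61. 66.]
[222. 250.] A 589 ztop 0.027 mean [344.   9.  25.] rect [344.5   8.3  33.   90.6  46.6] bgr [120. 133.  68.]
[188. 364.] A 237 ztop 0.015 mean [76. 80. 13.] rect [74.8 85.5 31.4 68.7 56.4] bgr [23. 28. 33.]
```

View pics/d.png

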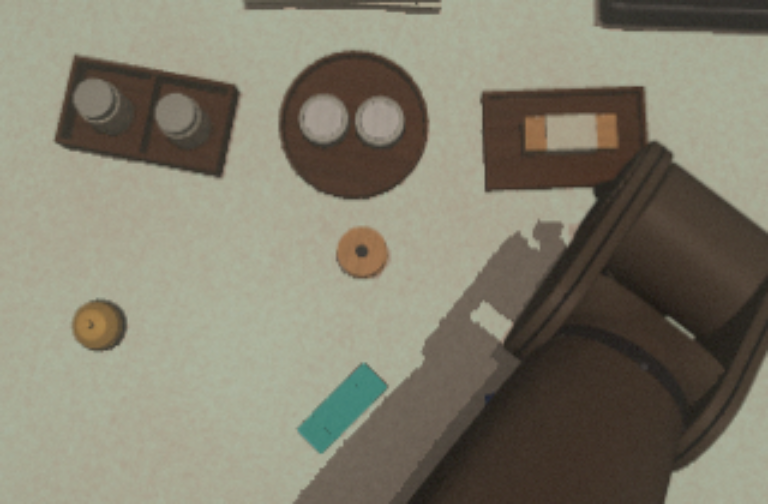

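Everything is in place. The jars are upright at crop (97,98) and (179,115). The tins lie side by side at (324,120) and (380,121), about 28 mm from the dish centre. The bar lies flat at (571,132), and the bell and spool haven't moved. Handing in.

```bash
python3 -c "
from plant import ctrl
print(ctrl.sign_off())"
```

```text
the job is handed in; nothing more can be done
None
```

I handed the job in at about 28 s with both jars upright, one per bay, both tins flat side by side in the dish, the bar flat in the low tray, and the bell and spool unmoved; sign-off returned no verdict, so this rests on my last camera check.

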